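Slide a test panel under the spring clamp of a draw-down table

ROBOT

A 6-joint arm with a two-finger parallel gripper is mounted at the origin on the work surface. World frame = base frame: x ahead of the robot, y to its left, z up, the work surface at z = 0. Lengths are in m, angles in rad, forces in N, time in s.
With the tool pointing down it reaches from about 0.35 to 0.925 m from the base axis. Payload 6.4 kg.
Tool frame: the origin (TCP) lies on the centre line of the jaws, within the pads' length; the fingertips stand 14 mm ahead of it and the grasp point (between the pads) lies 5 mm behind it (robot.nose_length is the distance from the TCP to the fingertips, in m); z points along the fingers, y is the direction in which the jaws open and shut (so a half turn about z gives the same grasp; the last joint's range is limited). The gripper opens to 94 mm and grips with 3 to 60 N. Pads are 16 mm wide; open, the fingers measure 119 mm over their backs; the gripper's body (75 mm by 177 mm) begins 78 mm behind the grasp point.
Start: joints at [0.985, 0.245, 1.558, -0, 1.339, -0.174], TCP at [0.26, 0.596, 0.219] pointing down, gripper open.
Joint ranges: [-3.13, 3.13], [-1.02, 2.26], [0.13, 2.54], [-0.95, 4.09], [0.21, 2.88], [-2.74, 2.74]. Speed limits (rad/s): [2.57, 2.57, 3.14, 3.14, 3.14, 3.14].

INTERFACE

Orientations are given as a unit quaternion [w, x, y, z].
In Python, from workcell import state, eyes, hand_in, robot gives the robot as it stands. The module is installed in compiled form; this text tells all that it offers.
- The arm moves only by the tool send_rows, never from a script. Its argument "moves" is one flat list of numbers, 7 for each row, row after row: the shift along the tool's x, y, z in cm, then the turn, a rotation vector about the tool's x, y, z in degrees, then the closure, from 0 (fully open) to 1 (shut). In form: [tx, ty, tz, ax, ay, az, grip, tx, ty, tz, ax, ay, az, grip, ...]. A call has 1 to 10 rows; each row shifts and turns the commanded pose from where the row before left it, along the tool's axes as they then stand; what a row does not reach is not made up. A row lasts 1/12 s, in which the tool goes at most 41.7 mm and 7.16 degrees, less where a joint would pass 70% of its speed; a pose out of reach is approached as far as the arm can. A call is refused whole if a number of a shift passes 4.17 or a number of a turn 7.16, either way. A call with a gripper value outside its range is refused whole. The fingers move at their own pace and stop on an object; "force" is the grip in N (left out, the last holds). Time passes only in rows, so rows that do not move let the fingers close. It gives the time, the measured TCP pose, the force and the opening at its end, in the units of the state.
- state(): the state, without advancing time (a new reading comes with each control period).
- eyes.grab_frame(name): name is "scene" or "top" or "wrist"; returns (picture, depth): 480x640x3 uint8, red, green, blue; 480x640 float32, m along the optical axis (not along the pixel's ray), 0 where there is no reading.
- eyes.camera_params(name): a dict with "mtx" (3x3 intrinsics, pixels), "k1" (the pictures are not rectified: a ray, as slopes to the right and down, at radius r is drawn at 1 + k1 r^2 times it, then the intrinsics apply), "R" (3x3) and "t" (3): a world point X has camera coordinates R X + t. Camera axes: x right, y down, z forward; pixel columns grow to the right and rows downward; lengths in m; the calibration is good to about 2 mm. A picture is of the moment at which its call begins: read the wrist's pose just before it. camera_params takes no time and is no camera call; for the wrist camera it gives the pose at the moment of the call.
- hand_in(): hands the job in, once; it reports no verdict.
The state is a dict: "t": time; "joints": joint angles; "qvel": joint speeds; "effort": joint torques, N m; "tool_pos": TCP position; "tcp_rot": TCP orientation; "force": force on the tool from outside, world axes, zero at the start; "torque": the same for the moment, N m; "opening": opening from 0.0 (shut) to 1.0 (fully open).
Only numpy, scipy, OpenCV 4.12 (cv2) and the standard library are available. Lean on these libraries where they do the work, as an engineer would, in place of code of your own. Each camera call takes 0.05 s, during which the arm holds its last target. There are 200 camera calls.

TASK

Get the white test panel ready for a paint draw-down: press it down hard on the bed with your fingertips on its face and, still pressing, slide it under the copper spring strip until its leading edge is fully home and square against the end stop. Keep the panel flat on the bed, do not pick it up, leave the other things on the bench where they are, and finish with your hand clear.

Things in the scene. Friction and masses are not known exactly. Their poses are not given: they have to be found in the camera images.
- bed: Draw-down table, fixed: blue plate 340 x 130 mm with dark steel face, on rubber feet. Origin on the bench at the centre of its underside; x along the bed towards the clamp (the sliding direction), z up. Bed face 30 mm above the origin. Steel fences (4 mm tall, inner faces at y = +-40 mm, x = -165 to 125 mm) guide the panel's sides. Panel on bed or strip: friction about 0.2.
- panel: Loose test panel 150 x 75 x 5 mm, about 0.15 kg, matt white with a black patch, flat on the bed between the fences (2.5 mm play each side). Origin at the centre of its underside, x along its length towards the clamp, face at z = 5 mm. It starts 20 to 80 mm short of the spring. Fingertips pressed on its face carry it along; driving it under the spring takes a press of about 12 to 20 N, with less they slip.
- panel_front (a point): Middle of the panel's leading short edge, 75 mm ahead of the panel's origin, half way up its thickness.
- spring_nose (a point): Point on the bed's centre line below the lowest line of the spring strip, 32.5 mm above the bench and 42 mm before the end stop. At rest the strip's nose is 2.5 mm above the bed's face; the panel's edge meets the upturned lip about 7 mm before this point and lifts the strip.
- clamp_bar (a point): Top centre of the clamp's dark cross bar, 62 mm above the bench, 110 mm along the bed's x. The bar is 24 x 120 x 12 mm on two posts outside the fences; its black nuts stand 74 mm above the bench. The copper spring strip, 64 mm wide, reaches from under the bar back over the bed, its upturned lip ending 58 mm before this point, 41 mm above the bench.
- stop_face (a point): Middle of the face of the 8 mm tall steel end stop under the bar, 112 mm along the bed's x, 32.5 mm above the bench: panel_front meets it when the panel is fully home.
- leaf (a joint): Lift of the copper spring strip about its root under the bar, rad: 0 at rest, about 0.08 when it rides on the panel. It presses down on the panel with about 5 N.
- can: Bystander: closed paint tin, 85 mm diameter, 100 mm tall, red band; origin at the centre of its underside.
- pot: Bystander: yellow sample pot with white lid, 56 mm diameter, 60 mm tall; origin at the centre of its underside.
- applicator: Bystander: steel film applicator frame, 60 x 98 x 36 mm; origin at the centre of its underside.
- spatula: Bystander: spatula, 200 mm long, lying flat on the bench along its x.
There are look-alikes about, which are no part of the job. Of the things shaped like the panel, the white one is meant.

How it is judged:
On the way, in this order (a step that is already met when the one before it is completed fails the run):
1. the panel's leading edge is past the spring's nose while the fingertips, over its face, press it down (bed carries over 13 N, some 6 N of it from spring and weight) (x of panel_front in the frame of bed above 0.073 m and contact force between bed_c0 and panel above 13 N and contact force between the fingers and panel above 4 N and x of the grasp point in the frame of panel above -0.076 m), for 0.1 s.
2. the panel is home against the end stop (x of panel_front in the frame of bed above 0.1095 m), for 0.1 s.
At the end, for the whole second after the job is handed in: The panel lies flat on the bed at rest, its leading edge within 2.5 mm of the end stop and square to it within 0.03 rad, the spring strip riding on it, the robot clear (x of panel_front in the frame of bed above 0.1095 m and angle between the x axis of panel and the x axis of bed, either way round below 0.03 rad and z of panel in the frame of bed between 0.028 and 0.032 m and angle between panel's own z axis and vertical below 0.03 rad and value of joint leaf above 0.04 rad and linear speed of panel below 0.01 m/s); the robot touches nothing.
It fails at once if the panel was lifted over 6 mm off the bed or tipped (z of panel in the frame of bed above 0.036 m or angle between panel's own z axis and vertical above 0.12 rad).
It fails at once if a bystander was moved over 20 mm or lifted (distance of any of can, pot, applicator, spatula from where it was at the start of the episode above 0.02 m).
It fails at once if a bystander was tipped (angle between any of can, pot, applicator's own z axis and vertical above 0.3 rad).
It also fails if it takes over 45 s, if anything falls off the work surface, if the arm or the gripper's body presses on something with over 40 N, if the wrist force passes 120 N, or if a joint passes its speed limit or range.

## Working session

There is one attempt and no reset: what is moved stays moved. The work goes in short steps, Python scripts to look and compute and a tool call to move; the robot and the scene stay as the last step left them, time stands still between calls to the robot, and variables do not carry over. Pictures are saved under pics/ and viewed, about 8 in all and at most 12, crops included, and the job is handed in when it is done.

Besides the shell and the picture viewer there is one more tool, called after ">>>" by a JSON object that holds its "op" and its "data", one argument or row to a line. send_rows: Moves the arm, as the interface text tells. Its arguments: {"type":"object","properties":{"moves":{"type":"array","items":{"type":"number"}},"force":{"type":"number"}},"required":["moves"]}

```bash
mkdir -p pics; cat >h.py <<'E'
import numpy as np,cv2
from workcell import state,eyes,hand_in,robot
def grab(n):
    p=eyes.camera_params(n); im,d=eyes.grab_frame(n); return im,d,p
def world(d,p,u,v,z=None):
    K=np.array(p["mtx"],float);R=np.array(p["R"]);t=np.array(p["t"])
    xy=cv2.undistortPoints(np.array([[[u,v]]],float),K,np.array([p["k1"],0,0,0,0.]))[0,0]
    r=R.T@np.array([xy[0],xy[1],1]);o=-R.T@t
    if z is None: return o+r*d[int(round(v)),int(round(u))]
    return o+r*(z-o[2])/r[2]
E
python3 - <<'E'
from h import *
print(state())
for n in("scene","top"):
    im,d,p=grab(n); cv2.imwrite(f"pics/{n}0.png",im[:,:,::-1]); np.savez(f"{n}0.npz",im=im,d=d,**p)
    print(n,-np.array(p["R"]).T@p["t"],p["k1"])
E
```

```text
{'t': 0.0, 'joints': array([ 9.84901288e-01,  2.45785038e-01,  1.55897211e+00, -5.79408687e-05,
        1.33867053e+00, -1.74092527e-01]), 'qvel': array([-0.00111628,  0.00019242,  0.00080481,  0.00038372, -0.0014245 ,
       -0.00069406]), 'effort': array([ 2.15170317e-04, -4.15845144e+01, -3.14598048e+01,  6.84642093e-02,
        3.33263841e-02, -1.13811852e-04]), 'tool_pos': array([0.25986317, 0.59518998, 0.21838642]), 'tcp_rot': array([-3.14140809e-04,  2.04442826e-01,  9.78878076e-01, -8.62515008e-04]), 'force': array([ 0.5882655 ,  0.38781799, -0.90391981]), 'torque': array([0.0055527 , 0.02727869, 0.01358619]), 'opening': 0.9991614730376356}
scene [0.99951238 0.53268357 0.60600522] -0.1152087089068134
top [0.37859857 0.04972436 0.9858899 ] -0.12134432814293916
```

View pics/top0.png

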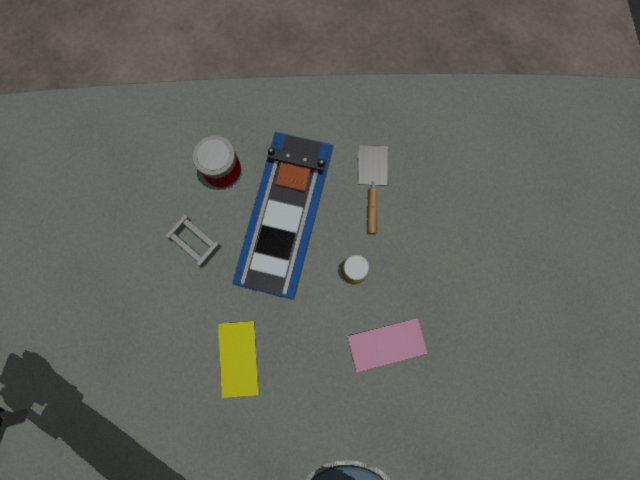

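View pics/scene0.png

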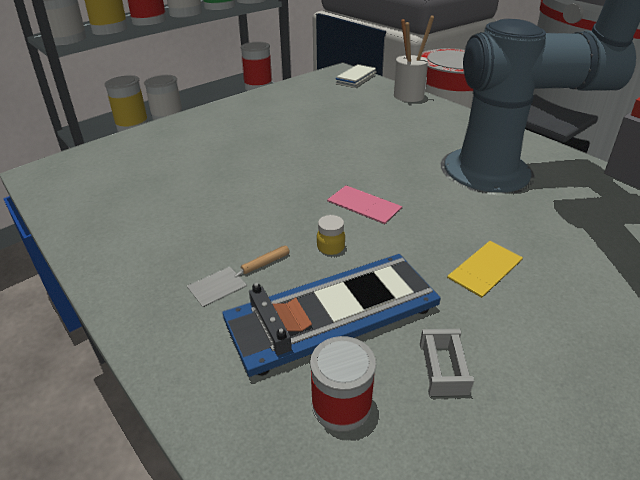

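The top view shows three panel-shaped things: white with a black patch at (275,238) on the bed between the fences, yellow at (238,360) and pink at (388,345) on the bench. The white one fits the task. The spring is at (293,177), the clamp bar at (298,158), the can at (217,160), the pot at (355,268) and the applicator at (192,241). The scene view agrees.

```bash
python3 - <<'E'
from h import *
z=np.load("top0.npz");im=z["im"];d=z["d"];p={k:z[k] for k in("mtx","R","t")};p["k1"]=float(z["k1"])
hsv=cv2.cvtColor(im,cv2.COLOR_RGB2HSV)
roi=np.zeros((480,640),np.uint8);roi[125:305,225:340]=1
b=(cv2.inRange(hsv,(100,120,40),(125,255,255))>0)*roi
pts=np.argwhere(b)[:,::-1]
W=np.array([world(d,p,u,v,0.030) for u,v in pts])[:,:2].astype(np.float32)
(c,s,a)=cv2.minAreaRect(W);print("bed",c,s,a)
B=cv2.boxPoints((c,s,a));print(B)
print("depth z bed",[world(d,p,u,v).round(4) for u,v in((283,210),(276,240),(265,283),(293,177),(298,158),(215,155),(355,266))])
w=((hsv[...,2]>150)&(hsv[...,1]<40)&(roi>0)).astype(np.uint8)
n,l,st,ce=cv2.connectedComponentsWithStats(w)
sel=[i for i in range(1,n) if st[i,4]>300];print(st[sel])
pp=np.argwhere(np.isin(l,sel))[:,::-1]
P=np.array([world(d,p,u,v,0.035) for u,v in pp])[:,:2].astype(np.float32)
r=cv2.minAreaRect(P);print("panel",r);print(cv2.boxPoints(r))
cr=cv2.resize(im[120:310,215:345],None,fx=3,fy=3,interpolation=cv2.INTER_CUBIC);cv2.imwrite("pics/crop1.png",cr[:,:,::-1])
E
```

```text
bed (0.6198418140411377, 0.11584119498729706) (0.1291312277317047, 0.33868688344955444) 74.60890197753906
[[0.43943545 0.09853594]
 [0.76597595 0.0086463 ]
 [0.80024815 0.13314645]
 [0.47370768 0.2230361 ]]
depth z bed [array([0.623 , 0.1166, 0.0348]), array([0.5607, 0.1319, 0.0314]), array([0.4726, 0.155 , 0.0318]), array([0.6939, 0.0947, 0.0353]), array([0.7255, 0.0826, 0.0631]), array([0.7232, 0.2469, 0.1006]), array([ 0.4992, -0.026 ,  0.0595])]
[[263 200  39  32 853]
 [250 253  39  24 562]]
panel ((0.5653670430183411, 0.13107813894748688), (0.07285475730895996, 0.1470196694135666), 74.7151107788086)
[[0.48485455 0.11531787]
 [0.62667364 0.07656074]
 [0.6458795  0.14683841]
 [0.50406045 0.18559554]]
```

View pics/crop1.png

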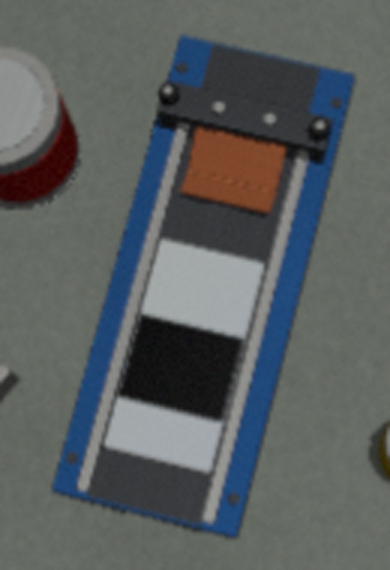

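The crop confirms it: the white panel with the black patch lies on the bed between the fences, short of the spring, with the clamp at the far end. The measured sizes agree (bed 339x129 mm, panel 147x73 mm). Bed centre is at (0.620, 0.116) with yaw -15.4°. Panel front is at bed x ≈ 0.0185, so travel is about 93 mm. I'll move above the rear half of the panel with the jaws across the bed and partly closed.

>>> {"op": "send_rows", "data": {
  "moves": [0, 0, 0, 0, 0, -4.1, 0.65, 0, 0, 0, 0, 0, -4.1, 0.65, -1.9, -1.85, 0, 0, 0, 0, 0.65, -1.9, -1.85, 0, 0, 0, 0, 0.65, -1.9, -1.85, 0, 0, 0, 0, 0.65, -1.9, -1.85, 0, 0, 0, 0, 0.65, -1.9, -1.85, 0, 0, 0, 0, 0.65, -1.9, -1.85, 0, 0, 0, 0, 0.65, -1.9, -1.85, 0, 0, 0, 0, 0.65, -1.9, -1.85, 0, 0, 0, 0, 0.65]
}}

```text
t: 0.93
tool_pos: [0.3676, 0.4113, 0.219]
tcp_rot: [-0.0, 0.134, 0.991, -0.0]
force: [1.1, 0.3, -0.3]
opening: 0.357
```

>>> {"op": "send_rows", "data": {
  "moves": [-1.9, -1.85, 0, 0, 0, 0, 0.65, -1.9, -1.85, 0, 0, 0, 0, 0.65, -1.9, -1.85, 0, 0, 0, 0, 0.65, -1.9, -1.85, 0, 0, 0, 0, 0.65, -1.9, -1.85, 0, 0, 0, 0, 0.65, -1.9, -1.85, 0, 0, 0, 0, 0.65, -1.9, -1.85, 0, 0, 0, 0, 0.65, -1.9, -1.85, 0, 0, 0, 0, 0.65, -1.9, -1.85, 0, 0, 0, 0, 0.65, 0, 0, 0, 0, 0, 0, 0.65]
}}

```text
t: 1.77
tool_pos: [0.4896, 0.2036, 0.2191]
tcp_rot: [0.0, 0.136, 0.991, -0.001]
force: [0.1, -0.1, 0.3]
opening: 0.347
```

```bash
cat >>h.py <<'E'
from scipy.spatial.transform import Rotation as Ro
def rep(c=(0.6198,0.1158),yaw=-15.4):
    s=state();q=s["tcp_rot"];M=Ro.from_quat([q[1],q[2],q[3],q[0]]).as_matrix()
    a=np.radians(yaw);v=s["tool_pos"][:2]-c
    print("t",round(s["t"],2),"bed xy",(v@[np.cos(a),np.sin(a)]).round(4),(v@[-np.sin(a),np.cos(a)]).round(4),"z",s["tool_pos"][2].round(4),"xaxis yaw",np.degrees(np.arctan2(M[1,0],M[0,0])).round(2),"zaxis",M[:,2].round(4),"F",s["force"].round(2),"T",s["torque"].round(2),"open",round(s["opening"],3))
E
python3 - <<'E'
from h import *
rep()
im,d,p=grab("wrist");cv2.imwrite("pics/w1.png",im[:,:,::-1]);np.savez("w1.npz",im=im,d=d,**p);print(robot.nose_length)
E
```

```text
t 1.77 bed xy -0.1488 0.0501 z 0.2191 xaxis yaw 164.36 zaxis [ 0.     -0.0012 -1.    ] F [ 0.06 -0.12  0.26] T [ 0.   -0.02 -0.03] open 0.347
0.014
```

View pics/w1.png

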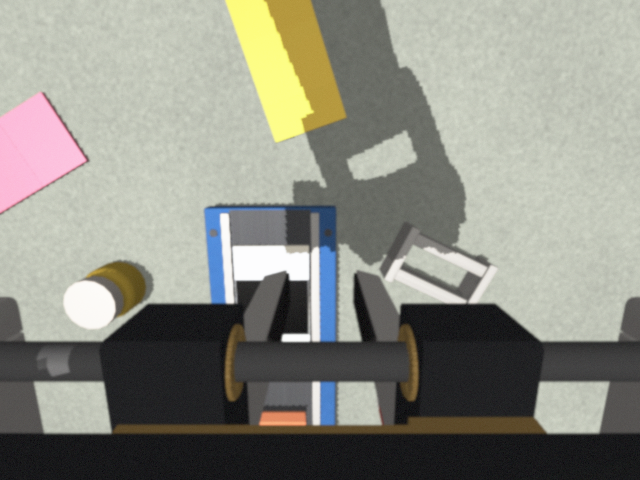

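The wrist view shows the bed's rear corners at (205,208) and (335,208), and the panel's rear edge at about v=246 (u 232–310). The hand is still about 50 mm off to the side. I'll check the bed line and panel edge against this view.

```bash
python3 - <<'E'
from h import *
z=np.load("w1.npz");p={k:z[k] for k in("mtx","R","t")};p["k1"]=float(z["k1"]);d=z["d"];im=z["im"]
a=np.radians(-15.4)
def bed(w):
    v=w[:2]-[0.6198,0.1158];return np.array([v@[np.cos(a),np.sin(a)],v@[-np.sin(a),np.cos(a)],w[2]]).round(4)
for n,u,v,zz in(("bedL",205,208,.03),("bedR",335,208,.03),("bed right 420",336,420,.03),("bed right 230",335,230,.03)):print(n,bed(world(d,p,u,v,zz)))
for u in(240,255,270,280):
    col=im[225:265,u].astype(int).min(1);i=225+np.argmax(np.diff(col));print("rear edge",u,i,bed(world(d,p,u,i+.5,.035)))
print("fence/bed/panel depth",[bed(world(d,p,u,v)) for u,v in((260,230),(270,262),(255,300))])
E
```

```text
bedL [-0.1676 -0.0629  0.03  ]
bedR [-0.1668  0.064   0.03  ]
bed right 420 [0.0725 0.0658 0.03  ]
bed right 230 [-0.145  0.064  0.03 ]
rear edge 240 245 [-0.1309 -0.0297  0.035 ]
rear edge 255 245 [-0.1309 -0.0149  0.035 ]
rear edge 270 245 [-1.308e-01 -1.000e-04  3.500e-02]
rear edge 280 245 [-0.1307  0.0097  0.035 ]
fence/bed/panel depth [array([-0.1453, -0.0102,  0.0295]), array([-0.1136, -0.0009,  0.0341]), array([-0.1583,  0.0242,  0.2457])]
```

>>> {"op": "send_rows", "data": {
  "moves": [-1.5, -1.25, 0, 0, 0, 0, 0.65, -1.5, -1.25, 0, 0, 0, 0, 0.65, -1.5, -1.25, 0, 0, 0, 0, 0.65, -1.2, -1.25, 0, 0, 0, 0, 0.65, 0, 0, 2.5, 0, 0, 0, 0.65, 0, 0, 2.5, 0, 0, 0, 0.65, 0, 0, 2.5, 0, 0, 0, 0.65, 0, 0, 2.5, 0, 0, 0, 0.65, 0, 0, 2.5, 0, 0, 0, 0.65, 0, 0, 2.0, 0, 0, 0, 0.65]
}}

```text
t: 2.65
tool_pos: [0.5282, 0.1445, 0.0722]
tcp_rot: [-0.001, 0.133, 0.991, -0.0]
force: [-0.8, -0.7, 0.9]
opening: 0.346
```

```bash
python3 - <<'E'
from h import *
rep()
E
```

```text
t 2.65 bed xy -0.096 0.0033 z 0.0722 xaxis yaw 164.67 zaxis [-2.5e-03  2.0e-04 -1.0e+00] F [-0.77 -0.73  0.93] T [-0.01  0.02  0.03] open 0.346
```

>>> {"op": "send_rows", "data": {
  "moves": [0, 0, 0, 0, 0, 0, 0.65, 0, -0.2, 0.6, 0, 0, 0, 0.65, 0, 0, 0, 0, 0, 0, 0.65, 0, 0, 0, 0, 0, 0, 0.65]
}}

```text
t: 2.98
tool_pos: [0.53, 0.1418, 0.0697]
tcp_rot: [0.001, 0.134, 0.991, 0.0]
force: [0.4, -0.5, -0.3]
opening: 0.349
```

```bash
python3 - <<'E'
from h import *
rep()
E
```

```text
t 2.98 bed xy -0.0935 0.0012 z 0.0697 xaxis yaw 164.62 zaxis [ 1.9e-03  2.0e-04 -1.0e+00] F [ 0.41 -0.53 -0.3 ] T [ 0.03  0.05 -0.  ] open 0.349
```

>>> {"op": "send_rows", "data": {
  "moves": [0, 0, 0.8, 0, 0, 0, 0.65, 0, 0, 0.8, 0, 0, 0, 0.65, 0, 0, 0.2, 0, 0, 0, 0.65, 0, 0, 0, 0, 0, 0, 0.65, 0, 0, 0, 0, 0, 0, 0.65]
}}

```text
t: 3.4
tool_pos: [0.5291, 0.1414, 0.0503]
tcp_rot: [-0.0, 0.134, 0.991, -0.0]
force: [1.4, -0.3, -0.2]
opening: 0.348
```

>>> {"op": "send_rows", "data": {
  "moves": [0, 0, 0.1, 0, 0, 0, 0.65, 0, 0, 0.1, 0, 0, 0, 0.65, 0, 0, 0, 0, 0, 0, 0.65]
}}

```text
t: 3.65
tool_pos: [0.5296, 0.1415, 0.0493]
tcp_rot: [0.0, 0.134, 0.991, -0.0]
force: [-2.6, -1.0, 6.1]
opening: 0.351
```

Contact at tip height ≈ 35 mm, as expected. I'll press on in small steps.

>>> {"op": "send_rows", "data": {
  "moves": [0, 0, 0.1, 0, 0, 0, 0.65, 0, 0, 0, 0, 0, 0, 0.65]
}}

```text
t: 3.82
tool_pos: [0.5296, 0.1415, 0.0492]
tcp_rot: [-0.0, 0.134, 0.991, -0.0]
force: [-4.7, -0.3, 11.9]
opening: 0.346
```

>>> {"op": "send_rows", "data": {
  "moves": [0, 0, 0.1, 0, 0, 0, 0.65, 0, 0, 0, 0, 0, 0, 0.65]
}}

```text
t: 3.98
tool_pos: [0.5298, 0.1415, 0.0492]
tcp_rot: [-0.0, 0.134, 0.991, -0.0]
force: [-7.5, -1.7, 17.8]
opening: 0.351
```

The stiffness is about 6 N/mm and the press is now about 18 N. I'll slide a first stretch along tool -x, which is bed +x.

>>> {"op": "send_rows", "data": {
  "moves": [-0.5, 0, 0, 0, 0, 0, 0.65, -0.5, 0, 0, 0, 0, 0, 0.65, -0.5, 0, 0, 0, 0, 0, 0.65, -0.5, 0, 0, 0, 0, 0, 0.65, -0.5, 0, 0, 0, 0, 0, 0.65, -0.5, 0, 0, 0, 0, 0, 0.65]
}}

```text
t: 4.48
tool_pos: [0.559, 0.1342, 0.0492]
tcp_rot: [-0.0, 0.134, 0.991, 0.001]
force: [-6.9, 1.1, 16.2]
opening: 0.349
```

```bash
cat >>h.py <<'E'
def panel(tag):
    im,d,p=grab("top");hsv=cv2.cvtColor(im,cv2.COLOR_RGB2HSV)
    cv2.imwrite(f"pics/{tag}.png",cv2.resize(im[110:310,205:365],None,fx=3,fy=3,interpolation=cv2.INTER_CUBIC)[:,:,::-1])
E
python3 - <<'E'
from h import *
rep();panel("p1")
E
```

```text
t 4.48 bed xy -0.0635 0.0016 z 0.0492 xaxis yaw 164.61 zaxis [ 1.0e-04  1.1e-03 -1.0e+00] F [-6.89  1.06 16.22] T [ 0.36  1.41 -0.03] open 0.349
```

View pics/p1.png

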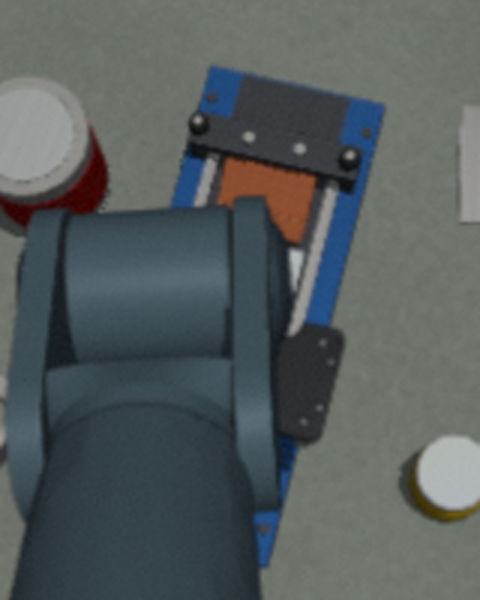

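The top view shows the white leading part at (295,262), almost at the spring's lip, so the panel moves with the fingers. I'll press a little harder and drive it under the spring.

>>> {"op": "send_rows", "data": {
  "moves": [-0.2, 0, 0.1, 0, 0, 0, 0.65, -0.4, 0, 0, 0, 0, 0, 0.65, -0.4, 0, 0, 0, 0, 0, 0.65, -0.4, 0, 0, 0, 0, 0, 0.65, -0.4, 0, 0, 0, 0, 0, 0.65]
}}

```text
t: 4.95
tool_pos: [0.5751, 0.13, 0.0491]
tcp_rot: [-0.002, 0.134, 0.991, 0.001]
force: [-18.5, 5.7, 29.3]
opening: 0.352
```

>>> {"op": "send_rows", "data": {
  "moves": [-0.4, 0, 0, 0, 0, 0, 0.65, -0.4, 0, 0, 0, 0, 0, 0.65, -0.4, 0, 0, 0, 0, 0, 0.65, 0, 0, 0, 0, 0, 0, 0.65]
}}

```text
t: 5.28
tool_pos: [0.5868, 0.127, 0.0491]
tcp_rot: [-0.002, 0.134, 0.991, 0.001]
force: [-12.3, 3.5, 24.6]
opening: 0.346
```

```bash
python3 - <<'E'
from h import *
rep();im,d,p=grab("scene");cv2.imwrite("pics/s2.png",cv2.resize(im[220:400,200:460],None,fx=3,fy=3,interpolation=cv2.INTER_CUBIC)[:,:,::-1])
E
```

```text
t 5.28 bed xy -0.0347 0.002 z 0.0491 xaxis yaw 164.61 zaxis [-0.0034  0.0022 -1.    ] F [-12.33   3.45  24.64] T [ 0.69  2.6  -0.02] open 0.346
```

View pics/s2.png

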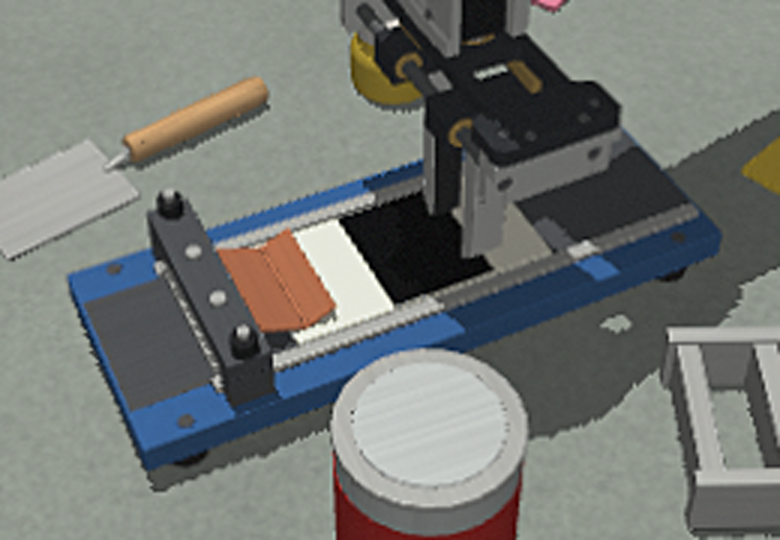

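The scene crop shows the panel's white front under the lifted strip at about (320,280). The fingers are still at the rear edge of the black patch at (470,220), so they have not slipped. The press is about 25 N. I'll continue to the stop.

>>> {"op": "send_rows", "data": {
  "moves": [-0.2, 0, 0, 0, 0, 0, 0.65, -0.2, 0, 0, 0, 0, 0, 0.65, -0.4, 0, 0, 0, 0, 0, 0.65, -0.4, 0, 0, 0, 0, 0, 0.65, -0.4, 0, 0, 0, 0, 0, 0.65, -0.4, 0, 0, 0, 0, 0, 0.65, -0.4, 0, 0, 0, 0, 0, 0.65]
}}

```text
t: 5.92
tool_pos: [0.6094, 0.1208, 0.0491]
tcp_rot: [-0.002, 0.134, 0.991, 0.001]
force: [-14.2, 4.6, 24.7]
opening: 0.351
```

>>> {"op": "send_rows", "data": {
  "moves": [-0.3, 0, 0, 0, 0, 0, 0.65, -0.3, 0, 0, 0, 0, 0, 0.65, -0.2, 0, 0, 0, 0, 0, 0.65, 0, 0, 0, 0, 0, 0, 0.65]
}}

```text
t: 6.25
tool_pos: [0.6176, 0.1185, 0.0492]
tcp_rot: [-0.002, 0.134, 0.991, 0.001]
force: [-12.8, 2.7, 22.8]
opening: 0.35
```

>>> {"op": "send_rows", "data": {
  "moves": [-0.2, 0, 0, 0, 0, 0, 0.65, -0.1, 0, 0, 0, 0, 0, 0.65, 0, 0, 0, 0, 0, 0, 0.65]
}}

```text
t: 6.5
tool_pos: [0.6202, 0.1177, 0.0491]
tcp_rot: [-0.002, 0.134, 0.991, 0.001]
force: [-13.2, 4.3, 21.9]
opening: 0.351
```

```bash
python3 - <<'E'
from h import *
rep()
E
```

```text
t 6.5 bed xy -0.0001 0.002 z 0.0491 xaxis yaw 164.62 zaxis [-0.0037  0.0021 -1.    ] F [-13.24   4.25  21.92] T [ 0.73  2.71 -0.01] open 0.351
```

>>> {"op": "send_rows", "data": {
  "moves": [-0.2, 0, 0, 0, 0, 0, 0.65, 0, 0, 0, 0, 0, 0, 0.65]
}}

```text
t: 6.67
tool_pos: [0.6214, 0.1174, 0.0491]
tcp_rot: [-0.003, 0.134, 0.991, 0.001]
force: [-16.2, 4.4, 25.1]
opening: 0.35
```

>>> {"op": "send_rows", "data": {
  "moves": [-0.2, 0, 0, 0, 0, 0, 0.65, 0, 0, 0, 0, 0, 0, 0.65]
}}

```text
t: 6.83
tool_pos: [0.6216, 0.1174, 0.0491]
tcp_rot: [-0.006, 0.134, 0.991, 0.001]
force: [-21.2, 5.2, 30.7]
opening: 0.351
```

>>> {"op": "send_rows", "data": {
  "moves": [-0.2, 0, 0, 0, 0, 0, 0.65, 0, 0, 0, 0, 0, 0, 0.65]
}}

```text
t: 7.0
tool_pos: [0.6217, 0.1174, 0.049]
tcp_rot: [-0.008, 0.134, 0.991, 0.001]
force: [-27.9, 6.4, 34.7]
opening: 0.347
```

The motion stopped with the horizontal force rising, so the panel is against the stop at the predicted spot. I'll lift straight off; the stored push points towards the stop.

>>> {"op": "send_rows", "data": {
  "moves": [0, 0, -0.4, 0, 0, 0, 0.65, 0, 0, -0.6, 0, 0, 0, 0.65, 0, 0, -1.5, 0, 0, 0, 0.65, 0, 0, -2.5, 0, 0, 0, 0.65, 0, 0, -3, 0, 0, 0, 0.65, 0, 0, -3, 0, 0, 0, 0.65, 0, 0, -3, 0, 0, 0, 0.65, 2, 0, -2, 0, 0, 0, 0.65, 3, 0, 0, 0, 0, 0, 0.65, 3, 0, 0, 0, 0, 0, 0.65]
}}

```text
t: 7.83
tool_pos: [0.5504, 0.1356, 0.2085]
tcp_rot: [0.003, 0.135, 0.991, 0.0]
force: [-0.9, -0.7, -1.4]
opening: 0.349
```

>>> {"op": "send_rows", "data": {
  "moves": [3, 1, 0, 0, 0, 0, 0.65, 3, 2, 0, 0, 0, 0, 0.65, 3, 2, 0, 0, 0, 0, 0.65, 2, 3, 0, 0, 0, 0, 0.65, 1, 3, 0, 0, 0, 0, 0.65, 0, 3, 0, 0, 0, 0, 0.65, 0, 3, 0, 0, 0, 0, 0.65, 0, 3, 0, 0, 0, 0, 0.65, 0, 3, 0, 0, 0, 0, 0.65, 0, 0, 0, 0, 0, 0, 0.65]
}}

```text
t: 8.67
tool_pos: [0.4957, 0.3931, 0.2061]
tcp_rot: [0.001, 0.133, 0.991, 0.001]
force: [1.3, 1.0, 0.5]
opening: 0.35
```

```bash
python3 - <<'E'
from h import *
rep();panel("end")
im,d,p=grab("top");cv2.imwrite("pics/endtop.png",im[:,:,::-1])
# white/black transitions of panel along bed centre line & rear edge
a=np.radians(-15.4);ex=np.array([np.cos(a),np.sin(a)]);ey=np.array([-ex[1],ex[0]]);c=np.array([.6198,.1158])
K=np.array(p["mtx"],float)
g=cv2.cvtColor(im,cv2.COLOR_RGB2GRAY).astype(np.float32)
for y in(-.03,-.015,0,.015,.03):
    xs=np.arange(-.08,.0,.0005)
    W=np.array([[*(c+x*ex+y*ey),.035] for x in xs])
    uv=cv2.projectPoints(W,cv2.Rodrigues(np.array(p["R"],float))[0],np.array(p["t"],float),K,np.array([p["k1"],0,0,0,0.]))[0][:,0].astype(np.float32)
    s=cv2.remap(g,uv[:,:1].copy(),uv[:,1:].copy(),cv2.INTER_LINEAR).ravel();m=(s>110)
    i=np.argmax(m);print(y,"rear edge x",xs[i].round(4),"front=",(xs[i]+.15).round(4),s.min(),s.max())
E
```

```text
t 8.67 bed xy -0.1933 0.2344 z 0.2061 xaxis yaw 164.76 zaxis [ 0.0015  0.0019 -1.    ] F [1.34 0.96 0.46] T [ 0.02  0.02 -0.03] open 0.35
-0.03 rear edge x -0.0375 front= 0.1125 62.054688 176.91406
-0.015 rear edge x -0.0375 front= 0.1125 60.65625 176.91797
0 rear edge x -0.037 front= 0.113 61.070312 175.9834
0.015 rear edge x -0.0375 front= 0.1125 60.152344 176.0
0.03 rear edge x -0.0375 front= 0.1125 60.46875 175.97559
```

View pics/end.png

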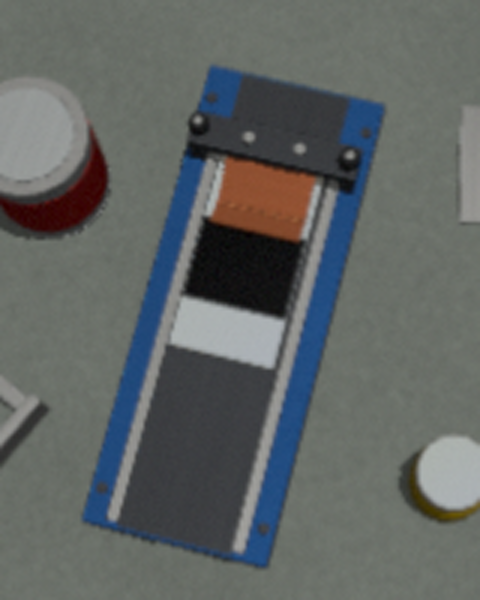

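The final view shows the panel under the strip with its rear edge square at about (225,355), and the bystanders unmoved. The measured front is 0.1125 m (stop at 0.112), square, and the hand is clear.

```bash
python3 -c "
from h import *
print(hand_in())"
```

```text
the job is handed in; nothing more can be done
None
```

The white panel is home under the spring strip against the end stop, and I handed the job in at about 9 s of the 45 s allowed; hand-in gives no verdict.

I pressed it down with two spread fingertips at about 16–30 N and slid it about 93 mm. It stopped with the horizontal force climbing, which means it had met the stop. I then lifted straight off and moved the hand clear.

- **Position:** the last top-camera check put the leading edge at 112.5–113 mm along the bed. The stop is at 112 mm and calibration is good to about 2 mm.
- **Squareness:** the rear edge measured square to within 0.5 mm across the width.
- **Surroundings:** by eye, the can, pot, applicator and spatula had not moved. I did not measure them.
- **Hand:** clear of the bed, with tool forces near zero.
- **Not directly measured:** the spring strip's lift angle. The pictures show the panel under the strip.

Every check I made agreed. The press peaked at about 35 N against the stop, above the suggested 12–20 N.

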